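Free the keyed sample carrier from the spinner's spindle

ROBOT

A 7-joint arm with a two-finger parallel gripper is mounted at the origin on the work surface. World frame = base frame: x ahead of the robot, y to its left, z up, the work surface at z = 0. Lengths are in m, angles in rad, forces in N, time in s.
With the tool pointing down it reaches from about 0.4 to 0.85 m from the base axis. Payload 10.4 kg.
Tool frame: the origin (TCP) lies between the finger pads, 19 mm behind the fingertips; this is the grasp point; z points along the fingers, y is the line along which they close (so a half turn about z gives the same grasp; the last joint's range is limited). The gripper opens to 87 mm and grips with 3 to 60 N. Pads are 19 mm wide; open, the fingers measure 117 mm over their backs; the gripper's body (75 mm by 190 mm) begins 51 mm behind the grasp point.
Start: joints at [1.228, 0.332, -0.065, 1.46, 0.022, 1.35, -0.088], TCP at [0.197, -0.593, 0.241] pointing down, gripper open.
Joint ranges: [-2.6, 2.6], [-0.5, 2.12], [-1.47, 1.34], [0.16, 2.42], [-1.27, 4.41], [0.06, 2.06], [-2.6, 2.6]. Speed limits (rad/s): [2.22, 2.22, 2.79, 2.79, 3.14, 3.14, 3.14].

INTERFACE

Orientations are given as a 3x3 rotation matrix whose columns are the frame's x, y, z axes.
In Python, from station import telemetry, eyes, robot, nets gives the robot as it stands. The module is installed in compiled form; this text tells all that it offers.
- The arm moves only by the tool carry_out, never from a script. Its argument "motion" is a list of rows, each a list of 5 numbers: the closure in counts, from 0 (fully open) to 255 (shut), then the shift along the tool's x, y, z in units of 40 mm (1.0 is 40 mm), then the turn about the tool's z in units of 5 degrees (1.0 is 5 degrees). In form: [[jaw, x, y, z, turn], ...]. A call has 1 to 20 rows; each row is the pose to reach, as a shift and turn from the pose commanded when the call began, along the tool's axes at that moment; what a row does not reach only later rows make up. A row lasts 1/12 s, in which the tool goes at most 41.7 mm and 7.16 degrees, less where a joint would pass 70% of its speed; a pose out of reach is approached as far as the arm can. A call with a gripper value outside its range is refused whole. The fingers move at their own pace and stop on an object; "force" is the grip in N (left out, the last holds). Time passes only in rows, so rows that repeat a pose let the fingers close. It gives the time, the measured TCP pose, the force, the opening and the grip force at its end, in the units of the state.
- telemetry.get_obs(): the state, without advancing time (a new reading comes with each control period).
- eyes.capture(name): name is "scene" or "top"; returns (picture, depth): 480x640x3 uint8, blue, green, red; 480x640 float32, m along the optical axis (not along the pixel's ray), 0 where there is no reading.
- eyes.camera_model(name): a dict with "mtx" (3x3 intrinsics, pixels), "k1" (the pictures are not rectified: a ray, as slopes to the right and down, at radius r is drawn at 1 + k1 r^2 times it, then the intrinsics apply), "rvec" (rotation vector, rad) and "tvec" (3), from world to camera coordinates, as OpenCV has them. Camera axes: x right, y down, z forward; pixel columns grow to the right and rows downward; lengths in m; the calibration is good to about 2 mm. A picture is of the moment at which its call begins. camera_model takes no time and is no camera call.
- robot.finish_job(): hands the job in; it is judged then, once.
Trained networks look in the newest picture that a camera, given by its name, has taken for a name from the list of things; names that differ only in an ending like _2 or _b are one class to them, and where a whole thing is asked for, a point or a joint stands for the part that bears it (a point fixed in the world has none). Each returns a list of dicts, best first, with "confidence" (0 to 1); they miss things now and then, are a little off and sometimes report something else, mostly with a low value. They report only what shows in the picture. A call takes as long as a camera call. They do not tell look-alikes from the thing itself.
- nets.search_frame(camera, target): "location" ([row, column] in pixels, amid what is visible of it).
- nets.regions_of(camera, target): "mask" (480x640 bool, what is visible of it) and "location" ([row, column] in pixels, amid what is visible of it).
The state is a dict: "time": time; "joint_pos": joint angles; "joint_velocities": joint speeds; "joint_torque": joint torques, N m; "tcp_pos": TCP position; "eef_rot": TCP orientation; "force": force on the tool from outside, world axes, zero at the start; "wrist_torque": the same for the moment, N m; "finger_gap": finger opening in m; "grip_force": force on a finger pad.
Only numpy, scipy, OpenCV 4.12 (cv2) and the standard library are available. Lean on these libraries where they do the work, as an engineer would, in place of code of your own. Each camera call takes 0.05 s, during which the arm holds its last target. There are 200 camera calls.

TASK

The blue-hubbed sample carrier is stuck under the little orange cross-pin on the sample spinner's upright spindle. Turn it by its hub, feeling gently for the place where its keyway lets the pin through, slide it up off the spindle without straining the pin, and set it down flat, pads up, in the steel tray. Do not drop it, and leave the mouse, the jar and the swab wand where they are.

Things in the scene. Friction and masses are not known exactly. Their poses are not given: they have to be found in the camera images.
- spinner: Sample spinner, fixed: white housing 135 x 135 x 40 mm, grey round platform on it (radius 50, top 50 mm above the desk). Origin: centre of underside, z up the spindle's axis. A red mark on the housing's top edge shows its front (-x). A steel spindle, radius 6 mm, stands in the middle, fixed below, open above; it cannot be turned by hand. Over 18 N between carrier and spinner strains the pin.
- spindle_end (a point): Open top end of the spindle, on its axis, 119 mm above the desk. The spindle is sprung lengthwise: drawn up by its pin it starts to rise at 1 to 2 N and gives 0.6 N per mm for 10 mm, then meets a hard stop; let go, it sinks back (damped, some 0.1 s). The carrier is off once its underside is above this point.
- pin_level (a point): Point on the spindle's axis at the height of the orange cross-pin, 108.5 mm above the desk. The pin, flat, 6.4 mm wide and 4 thick, sticks out to ONE side, its tip 13 mm from the axis. Its direction is not measured: anywhere within 0.8 rad either side of the spinner's +x (this point's axes are the spinner's, not the pin's).
- carrier: Sample carrier, 0.15 kg +-30 %, loose on the platform, spindle through its bore (radius 8): grey twelve-sided flange 90 mm across, 8 thick, white pads on top; blue twelve-sided hub 42 mm across flats, top 48 mm above the underside. Origin: centre of underside, z up the bore; hub flats face +x, +y and every 30 deg. Seated, it can rise about 8 mm, then meets the pin; it turns and slides easily.
- keyway (a point): Keyway at the hub's top, 12 mm from the axis on the carrier's +x side; white dash just outside it. 8 mm wide, it runs the bore's whole height, reaching 16 mm from the axis; only here can the pin pass. At the start it points 1.05 to 1.15 rad counter-clockwise (from above) of the spinner's +x, so the carrier must turn clockwise, by 0.25 to 1.95 rad in all.
- hub_grip (a point): Where to grip: on the carrier's axis, 34 mm above its underside. Tool pointing down, TCP here, fingers on two facing hub flats; the tips then clear the flange by 7 mm and the seated spindle's end stands 35 mm above the TCP.
- tray: Open square steel tray fixed to the desk, 170 x 170 mm, rim 15 mm above the desk, walls and floor 4 to 5 mm thick. Origin: centre of the underside, z up.
- tray_in (a point): Centre of the tray's inner floor.
- mouse: Black computer mouse, 95 x 56 x 30 mm, loose, bystander. Origin: centre of the underside.
- jar: Amber glass jar with white cap, diameter 48, height 75 mm, loose, bystander. Origin: centre of the underside.
- wand: Black swab wand with yellow end, 195 mm long along its y axis, up to 34 mm wide and 16 mm high, loose, bystander. Origin: underside, middle of the black handle.
Things that resemble listed ones, but are neither listed nor needed, are in the scene too. Of the things shaped like the tray, the steel one is meant.

How it is judged:
On the way:
1. the carrier has come off the open end of the spindle: its underside is above the spindle's end (z of carrier in the frame of spinner above 0.121 m), for 0.1 s.
At the end, for the whole second after the job is handed in: The carrier lies flat (within 3.5 deg), pads up and at rest on the tray's inner floor (underside within 3 mm of it), its centre within 50 mm of the tray's centre (horizontal distance between carrier and tray_in below 0.05 m and z of carrier in the frame of tray_in between -0.003 and 0.003 m and angle between carrier's own z axis and vertical below 0.06 rad and linear speed of carrier below 0.02 m/s); the robot touches nothing.
It fails at once if the pin or spindle was strained: more than 18 N between the carrier and the spinner (contact force between carrier and spinner above 18 N).
It fails at once if the carrier was dropped or thrown: it moved faster than 0.4 m/s out of the fingers (linear speed of carrier above 0.4 m/s and contact force between carrier and the fingers below 0.05 N).
It fails at once if the mouse was pushed away (over 30 mm) or tipped over (distance of mouse from where it was at the start of the episode above 0.03 m or angle between mouse's own z axis and vertical above 0.5 rad).
It fails at once if the jar was pushed away (over 30 mm) or tipped over (distance of jar from where it was at the start of the episode above 0.03 m or angle between jar's own z axis and vertical above 0.5 rad).
It fails at once if the swab wand was pushed away (over 30 mm) or tipped over (distance of wand from where it was at the start of the episode above 0.03 m or angle between wand's own z axis and vertical above 0.5 rad).
It also fails if it takes over 72 s, if anything falls off the work surface, if the arm or the gripper's body presses on something with over 40 N, if the wrist force passes 120 N, or if a joint passes its speed limit or range.

## Working session

There is one attempt and no reset: what is moved stays moved. The work goes in short steps, Python scripts to look and compute and a tool call to move; the robot and the scene stay as the last step left them, time stands still between calls to the robot, and variables do not carry over. Pictures are saved under pics/ and viewed, at most 10 in all, crops included, and the job is handed in when it is done.

Besides the shell and the picture viewer there is one more tool, called after "Request:" as a command line: name --pt "numbers of a row" for each row, then --argument value for the rest. carry_out: Moves the arm, as the interface text tells. Its arguments: {"type":"object","properties":{"motion":{"type":"array"},"force":{"type":"number"}},"required":["motion"]}

```bash
mkdir -p pics; cat > h.py <<'E'
import numpy as np, cv2
from station import telemetry, eyes, robot, nets
def cam(n):
    m=eyes.camera_model(n); R=cv2.Rodrigues(np.array(m['rvec'],float))[0]
    return np.array(m['mtx'],float),float(m['k1']),R,np.array(m['tvec'],float).ravel()
def ray(n,row,col):
    K,k1,R,t=cam(n); xd=np.array([(col-K[0,2])/K[0,0],(row-K[1,2])/K[1,1]]); x=xd.copy()
    for _ in range(20): x=xd/(1+k1*(x@x))
    return -R.T@t, R.T@np.array([x[0],x[1],1.])   # d scaled to depth 1
def at_z(n,row,col,z):
    o,d=ray(n,row,col); return o+d*(z-o[2])/d[2]
def at_d(n,row,col,dep):
    o,d=ray(n,row,col); return o+d*dep
def proj(n,p):
    K,k1,R,t=cam(n); c=R@np.asarray(p,float)+t; x=c[:2]/c[2]; x=x*(1+k1*(x@x))
    return (K[1,1]*x[1]+K[1,2],K[0,0]*x[0]+K[0,2])
E
python3 - <<'E'
from h import *
np.set_printoptions(precision=4,suppress=True)
s=telemetry.get_obs(); print(s)
ims=[]
for n in ("scene","top"):
    im,d=eyes.capture(n); cv2.imwrite(f'pics/{n}0.png',im); print(n,-cam(n)[2].T@cam(n)[3],eyes.camera_model(n))
    for t in ("carrier","spinner","tray","mouse","jar","wand","keyway"):
        for r in nets.search_frame(n,t)[:3]:
            row,col=r['location']; dd=d[int(row),int(col)]
            print(n,t,round(r['confidence'],2),np.round([row,col]),at_d(n,row,col,dd) if dd>0 else None)
E
```

```text
{'time': 0.0, 'joint_pos': array([ 1.2284,  0.3329, -0.0647,  1.4609,  0.0216,  1.3499, -0.0885]), 'joint_velocities': array([-0.0007, -0.0002, -0.0008, -0.0014,  0.0015,  0.0007,  0.0004]), 'joint_torque': array([ -0.001 , -62.3262,   0.0239, -38.9905,  -0.0614,   0.0398,
         0.    ]), 'tcp_pos': array([ 0.1964, -0.593 ,  0.2405]), 'eef_rot': array([[ 0.9493,  0.3144, -0.0005],
       [ 0.3144, -0.9493,  0.0013],
       [-0.0001, -0.0014, -1.    ]]), 'force': array([ 0.6337,  0.2666, -0.4985]), 'wrist_torque': array([-0.0207, -0.0081,  0.0581]), 'grip_force': 0.0, 'finger_gap': 0.08743366183201937}
scene [1.1493 0.0348 0.8534] {'mtx': array([[501.0777,   0.    , 317.9268],
       [  0.    , 501.0777, 240.9477],
       [  0.    ,   0.    ,   1.    ]]), 'k1': -0.12206352058265381, 'rvec': array([ 1.7775,  1.8264, -0.7193]), 'tvec': array([ 0.0174, -0.2813,  1.4039])}
scene carrier 0.92 [254. 428.] [0.4788 0.2259 0.0739]
scene spinner 0.72 [273. 426.] [0.5068 0.223  0.0476]
scene tray 0.81 [181. 207.] [ 0.1772 -0.3005  0.0029]
scene mouse 0.59 [265. 320.] [0.4712 0.0027 0.0264]
sc
[... 340 characters left out ...]
   [  0.    , 467.2395, 242.1399],
       [  0.    ,   0.    ,   1.    ]]), 'k1': -0.07797806702376212, 'rvec': array([ 2.1981, -2.1633,  0.1002]), 'tvec': array([-0.0172,  0.5019,  1.0928])}
top carrier 0.92 [261. 208.] [0.4498 0.2231 0.0982]
top spinner 0.92 [257. 205.] [0.4573 0.2251 0.1184]
top tray 0.71 [254. 405.] [ 0.4774 -0.2333  0.0047]
top tray 0.59 [379. 430.] [ 0.1791 -0.2958  0.0047]
top mouse 0.89 [256. 303.] [0.4694 0.0135 0.0248]
top mouse 0.5 [139. 374.] [ 0.7425 -0.1477  0.0713]
top jar 0.81 [143. 374.] [ 0.7323 -0.1488  0.0738]
top jar 0.31 [261. 203.] [0.4497 0.2342 0.0959]
top wand 0.81 [137. 250.] [0.7585 0.1472 0.0156]
top keyway 0.68 [260. 210.] [0.4527 0.2179 0.1002]
```

View pics/scene0.png

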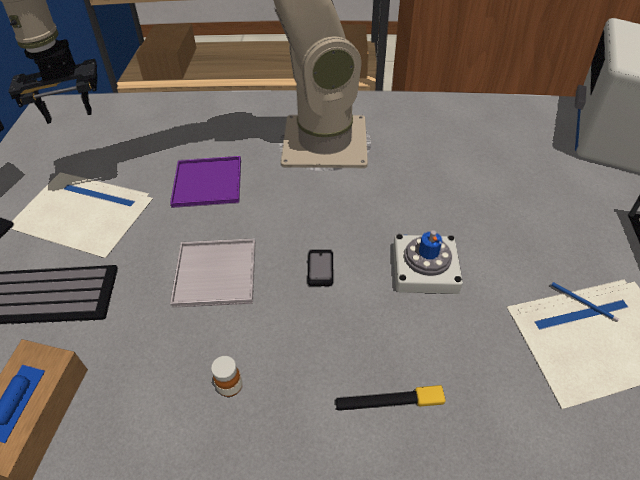

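View pics/top0.png

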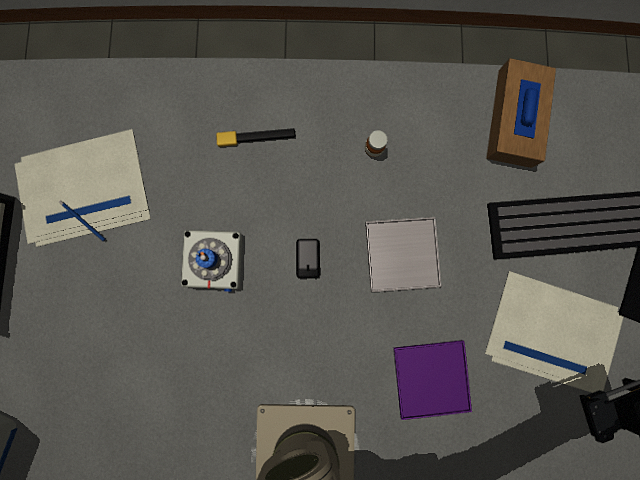

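```bash
python3 - <<'E'
import cv2,numpy as np
a=cv2.resize(cv2.imread('pics/scene0.png')[190:340,340:510],None,fx=3.5,fy=3.5,interpolation=cv2.INTER_CUBIC)
b=cv2.resize(cv2.imread('pics/top0.png')[215:305,160:255],None,fx=6,fy=6,interpolation=cv2.INTER_CUBIC)
cv2.imwrite('pics/crop0.png',cv2.resize(b,(570,540)));cv2.imwrite('pics/crop1.png',a)
E
```

```text
(no output)
```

View pics/crop0.png

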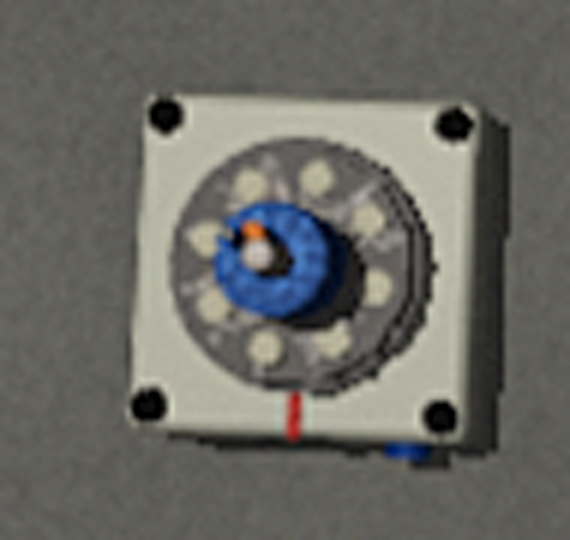

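The scene view shows the spinner at about (265,428) with the blue-hubbed carrier on it, the steel tray at (272,214), a purple look-alike tray at (181,207), the mouse at (267,320), the jar at (377,226) and the wand at (398,390). The top view has the carrier at (259,208), the steel tray at (254,403) and the purple tray at (379,432).

- **Could pass for the carrier:** the blue handle on the wooden block at top (108,527) and the blue-striped papers. The blue twelve-sided hub on the grey flange at top (259,208) is the real one.
- **Crop:** it confirms the hub, with the orange pin up and slightly left and the keyway up-left. The red front mark is at the bottom, so the spinner's +x is roughly world +x.

```bash
cat > m.py <<'E'
from h import *
np.set_printoptions(precision=4,suppress=True)
def cents(mask,amin,amax):
    n,l,s,c=cv2.connectedComponentsWithStats(mask.astype(np.uint8)); return [(c[i][1],c[i][0],s[i][4]) for i in range(1,n) if amin<=s[i][4]<=amax]
def tri(pa,pb):
    o1,d1=ray('top',*pa);o2,d2=ray('scene',*pb);d1=d1/np.linalg.norm(d1);d2=d2/np.linalg.norm(d2)
    A=np.stack([d1,-d2],1);u=np.linalg.lstsq(A,o2-o1,rcond=None)[0]
    p,q=o1+u[0]*d1,o2+u[1]*d2; return (p+q)/2,np.linalg.norm(p-q)
E
python3 - <<'E'
from m import *
win={'top':(220,300,170,252),'scene':(225,300,385,470)}
P={};
for n in win:
    im=cv2.imread(f'pics/{n}0.png').astype(int);r0,r1,c0,c1=win[n];w=im[r0:r1,c0:c1];b,g,r=w[...,0],w[...,1],w[...,2]
    off=np.array([r0,c0])
    dots=[np.array(x[:2])+off for x in cents(w.max(2)<45,4,60)]
    org=[np.array(x[:2])+off for x in cents((r>150)&(b<110)&(g<150)&(g>60),1,60)]
    red=[np.array(x[:2])+off for x in cents((r>150)&(g<70)&(b<70),2,60)]
    blue=[tuple(np.array(x[:2])+off)+(x[2],) for x in cents((b>110)&(r<100)&(b-r>60),20,900)]
    print(n,'dots',dots,'org',org,'red',red,'blue',blue); P[n]=(dots,org,red,blue)
    for d in dots: print('  dot z.04',at_z(n,*d,.042))
    for d in red: print('  red z.04',at_z(n,*d,.04))
    for d in org: print('  org z.11',at_z(n,*d,.1105))
    # hub top centroid approx, flange
    print('  hub', [at_z(n,*x[:2],.09) for x in blue])
# trays
for n in ('top','scene'):
    eyes.capture(n)
    for t in ('tray','carrier','mouse','wand','jar'):
        for q in nets.regions_of(n,t)[:3]:
            m=q['mask'].astype(np.uint8); pts=cv2.findContours(m,0,2)[0]; pts=max(pts,key=len)[:,0]
            z={'tray':.015,'carrier':.06,'mouse':.02,'wand':.01,'jar':.07}[t]
            xy=np.array([at_z(n,p[1],p[0],z)[:2] for p in pts[::2]],np.float32); print(n,t,round(q['confidence'],2),np.round(q['location']),[np.round(v,4) for v in cv2.minAreaRect(xy)])
E
```

```text
top dots [array([233.8095, 187.1429]), array([235.1818, 235.2727]), array([257.5789, 205.7895]), array([254.5, 228. ]), array([261.5, 228. ]), array([272.5, 223.5]), array([282.    , 184.1739]), array([284.0909, 233.0909]), array([288.68, 207.52])] org [array([253., 202.]), array([283.5   , 208.3333])] red [array([284.3333, 208.5556])] blue [(np.float64(258.2108108108108), np.float64(205.0810810810811), np.int32(185))]
  dot z.04 [0.5153 0.2864 0.042 ]
  dot z.04 [0.5138 0.1725 0.042 ]
  dot z.04 [0.4601 0.2402 0.042 ]
  dot z.04 [0.4682 0.1882 0.042 ]
  dot z.04 [0.4518 0.1877 0.042 ]
  dot z.04 [0.4259 0.1975 0.042 ]
  dot z.04 [0.4021 0.2892 0.042 ]
  dot z.04 [0.3994 0.1743 0.042 ]
  dot z.04 [0.3877 0.2338 0.042 ]
  red z.04 [0.3978 0.2321 0.04  ]
  org z.11 [0.4666 0.2336 0.1105]
  org z.11 [0.4002 0.2175 0.1105]
  hub [array([0.4563, 0.231 , 0.09  ])]
scene dots [array([236.3333, 399.    ]), array([237.4118, 450.8824]), array([277.2174, 402.3913]), array([279.    , 457.2917])] org [array([237.8182, 434.4545])] red [] blue [(np.float64(240.35384615384615), np.float64(428.584615
[... 942 characters left out ...]
 jar 0.68 [144. 375.] [array([ 0.7333, -0.1531]), array([0.0428, 0.0649]), np.float64(64.1123)]
scene tray 0.91 [275. 215.] [array([ 0.4837, -0.2249]), array([0.1822, 0.1708]), np.float64(4.8062)]
scene tray 0.72 [181. 206.] [array([ 0.1876, -0.2985]), array([0.1909, 0.17  ]), np.float64(6.5329)]
scene carrier 0.58 [254. 430.] [array([0.4589, 0.2321]), array([0.0946, 0.1011]), np.float64(37.5746)]
scene mouse 0.96 [265. 320.] [array([0.4708, 0.0025]), array([0.0994, 0.0523]), np.float64(1.0979)]
scene wand 0.75 [403. 396.] [array([0.7658, 0.1368]), array([0.036 , 0.1938]), np.float64(6.8615)]
scene jar 0.78 [378. 224.] [array([ 0.757 , -0.1491]), array([0.0806, 0.0466]), np.float64(23.7446)]
```

View pics/crop1.png

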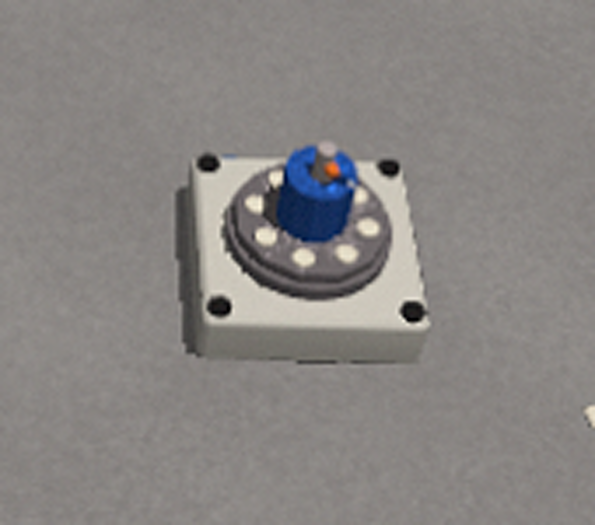

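Request:
carry_out --pt "0 7.2 -4.0 0 -4" --pt "0 7.2 -4.0 0 -8" --pt "0 7.2 -4.0 0 -12" --pt "0 7.2 -4.0 0 -16" --pt "0 7.2 -4.0 0 -20.7" --pt "0 7.2 -4.0 0 -20.7" --pt "0 7.2 -4.0 0 -20.7" --pt "0 7.2 -4.0 0 -20.7" --pt "0 12.68 -17.5 0 -20.7" --pt "0 12.68 -17.5 0 -20.7" --pt "0 12.68 -17.5 0 -20.7" --pt "0 12.68 -17.5 0 -20.7" --pt "0 12.68 -17.5 0 -20.7" --pt "0 12.68 -17.5 0 -20.7" --pt "0 12.68 -17.5 0 -20.7" --pt "0 12.68 -17.5 0 -20.7" --pt "0 12.68 -17.5 0 -20.7" --pt "0 12.68 -17.5 0 -20.7" --pt "0 12.68 -17.5 0 -20.7" --pt "0 12.68 -17.5 0 -20.7" --force 10

```text
time: 3.07
tcp_pos: [0.4522, 0.1499, 0.2417]
eef_rot: [[-0.527, 0.85, 0.002], [0.85, 0.527, -0.001], [-0.001, 0.001, -1.0]]
force: [0.8, -0.3, 0.1]
finger_gap: 0.0868
grip_force: 0.0
```

Request:
carry_out --pt "0 0 0 0 0" --pt "0 0 0 0 0" --pt "0 0 0 0 0"

```text
time: 3.32
tcp_pos: [0.4525, 0.1476, 0.2411]
eef_rot: [[-0.527, 0.85, -0.0], [0.85, 0.527, -0.0], [-0.0, -0.0, -1.0]]
force: [0.5, 0.2, 0.2]
finger_gap: 0.0871
grip_force: 0.0
```

```bash
python3 - <<'E'
from m import *
s=telemetry.get_obs(); print(s['tcp_pos'],s['joint_pos'],s['force'])
T=s['eef_rot'].T@(np.array([.4578,.2309,.15])-s['tcp_pos'])/.04; print(T)
E
```

```text
[0.4525 0.1476 0.2411] [ 0.4863  0.0658 -0.9158  1.8002  0.0543  1.302   0.1127] [0.4898 0.1948 0.2049]
[1.6998 1.212  2.2772]
```

Request:
carry_out --pt "0 0.9 0.6 0 0" --pt "0 1.7 1.21 0 0" --pt "0 1.7 1.21 1.0 0" --pt "0 1.7 1.21 2.0 0" --pt "0 1.7 1.21 2.0 0" --pt "0 1.7 1.21 2.0 0" --pt "0 1.7 1.21 2.0 0" --pt "0 1.7 1.21 2.0 0"

```text
time: 3.98
tcp_pos: [0.4592, 0.231, 0.1636]
eef_rot: [[-0.526, 0.851, 0.003], [0.851, 0.526, 0.0], [-0.001, 0.003, -1.0]]
force: [-0.1, 0.9, -0.5]
finger_gap: 0.087
grip_force: 0.0
```

```bash
python3 - <<'E'
from m import *
s=telemetry.get_obs(); print(s['tcp_pos'],s['joint_pos'],s['force'])
T=s['eef_rot'].T@(np.array([.4578,.2309,.084])-s['tcp_pos'])/.04; print(T)
im,d=eyes.capture('scene'); w=im[180:300,360:500]
cv2.imwrite('pics/c2.png',cv2.resize(w,None,fx=5,fy=5,interpolation=cv2.INTER_CUBIC))
E
```

```text
[0.4592 0.231  0.1636] [ 0.2944  0.2752 -0.9591  1.8142  0.2452  1.1746 -0.1886] [-0.0918  0.9426 -0.5019]
[ 0.0184 -0.0371  1.9907]
```

View pics/c2.png

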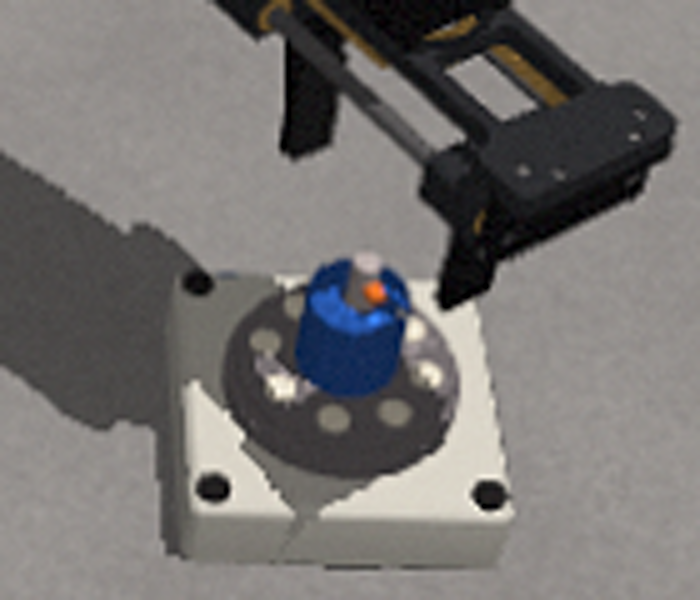

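Seen from the scene camera, the open fingers straddle the blue hub (crop about (355,330)) with nothing in between, and the pin shows at (375,290). I'll go down now.

Request:
carry_out --pt "0 0.02 -0.04 0.5 0" --pt "0 0.02 -0.04 1.0 0" --pt "0 0.02 -0.04 1.4 0" --pt "0 0.02 -0.04 1.7 0" --pt "0 0.02 -0.04 1.9 0" --pt "0 0.02 -0.04 1.9 0" --pt "0 0.02 -0.04 1.9 0" --pt "0 0.02 -0.04 1.9 0"

```text
time: 4.7
tcp_pos: [0.4566, 0.2315, 0.0863]
eef_rot: [[-0.527, 0.85, 0.001], [0.85, 0.527, 0.001], [-0.0, 0.001, -1.0]]
force: [0.3, 0.5, 0.4]
finger_gap: 0.0869
grip_force: 0.0
```

```bash
python3 - <<'E'
from m import *
s=telemetry.get_obs(); print(s['tcp_pos'],s['joint_pos'],s['force'],s['wrist_torque'])
T=s['eef_rot'].T@(np.array([.4578,.2309,.084])-s['tcp_pos'])/.04; print(T)
E
```

```text
[0.4566 0.2315 0.0863] [ 0.2355  0.3766 -0.9131  1.8938  0.3455  1.0362 -0.2677] [0.2652 0.4742 0.3642] [-0.0027 -0.075   0.0325]
[-0.0294  0.0177  0.0568]
```

Request:
carry_out --pt "60 -0.02 0.0 0.05 0" --pt "100 -0.02 0.0 0.05 0" --pt "120 -0.02 0.0 0.05 0" --pt "140 -0.02 0.0 0.05 0" --pt "160 -0.02 0.0 0.05 0" --pt "200 -0.02 0.0 0.05 0" --pt "255 -0.02 0.0 0.05 0" --pt "255 -0.02 0.0 0.05 0" --pt "255 -0.02 0.0 0.05 0" --pt "255 -0.02 0.0 0.05 0" --force 8

```text
time: 5.53
tcp_pos: [0.4564, 0.2305, 0.0833]
eef_rot: [[-0.527, 0.85, 0.0], [0.85, 0.527, -0.0], [-0.0, 0.0, -1.0]]
force: [-0.6, -0.1, 0.2]
finger_gap: 0.0417
grip_force: 8.0
```

```bash
cat > s.py <<'E'
from m import *
s=telemetry.get_obs(); print(s['tcp_pos'],s['force'],s['wrist_torque'],s['finger_gap'],s['grip_force'],'j7',s['joint_pos'][6]); x=s['eef_rot'][:,0]; print('yaw',np.degrees(np.arctan2(x[1],x[0])),'F tool',s['eef_rot'].T@s['force'])
E
python3 s.py
```

```text
[0.4564 0.2305 0.0833] [-0.6292 -0.0975  0.2056] [ 0.0194 -0.1448  0.0037] 0.04172543080813347 7.9875597429736445 j7 -0.2687012709894958
yaw 121.8272777125135 F tool [ 0.2489 -0.586  -0.2057]
```

Request:
carry_out --pt "255 0 0 -0.03 1" --pt "255 0 0 -0.05 2" --pt "255 0 0 -0.05 3" --pt "255 0 0 -0.05 4" --pt "255 0 0 -0.05 4" --pt "255 0 0 -0.1 4" --pt "255 0 0 -0.15 4" --pt "255 0 0 -0.15 4" --pt "255 0 0 -0.15 4"

```text
time: 6.28
tcp_pos: [0.4565, 0.2305, 0.0894]
eef_rot: [[-0.206, 0.979, 0.0], [0.979, 0.206, 0.0], [-0.0, 0.0, -1.0]]
force: [-0.5, 0.7, -1.5]
finger_gap: 0.0422
grip_force: 8.0
```

```bash
python3 s.py
```

```text
[0.4565 0.2305 0.0894] [-0.5196  0.7147 -1.4708] [ 0.0138 -0.0916 -0.0231] 0.0422218452211349 7.988332648524192 j7 -0.5838255599945055
yaw 101.89550127231142 F tool [ 0.8064 -0.3616  1.4706]
```

Request:
carry_out --pt "255 0 0 -0.03 0" --pt "255 0 0 -0.06 0" --pt "255 0 0 -0.09 0" --pt "255 0 0 -0.11 0" --pt "255 0 0 -0.13 0" --pt "255 0 0 -0.13 0" --pt "255 0 0 -0.13 0"

```text
time: 6.87
tcp_pos: [0.4563, 0.2303, 0.0943]
eef_rot: [[-0.205, 0.979, -0.0], [0.979, 0.205, -0.0], [-0.0, -0.0, -1.0]]
force: [0.3, -1.0, -4.9]
finger_gap: 0.0419
grip_force: 8.0
```

```bash
python3 s.py
```

```text
[0.4563 0.2303 0.0943] [ 0.2761 -0.9704 -4.92  ] [ 0.01   -0.0785  0.009 ] 0.041940542579142565 7.989261525528946 j7 -0.579543899104751
yaw 101.82366128965147 F tool [-1.0053  0.0728  4.9202]
```

Request:
carry_out --pt "255 0 0 0 0.4" --pt "255 0 0 0 0.8" --pt "255 0 0 0 1.2" --pt "255 0 0 0 1.6" --pt "255 0 0 0 1.6"

```text
time: 7.28
tcp_pos: [0.4562, 0.2308, 0.0944]
eef_rot: [[-0.065, 0.998, -0.0], [0.998, 0.065, 0.0], [0.0, 0.0, -1.0]]
force: [0.4, 1.4, -5.1]
finger_gap: 0.0423
grip_force: 8.0
```

```bash
python3 s.py
```

```text
[0.4562 0.2308 0.0944] [ 0.3646  1.4335 -5.1404] [ 0.2379 -0.0785  0.0638] 0.042270509871191866 7.994327798130598 j7 -0.7116316671060388
yaw 93.75470485550419 F tool [1.4048 0.4576 5.1409]
```

Request:
carry_out --pt "255 0 0 0 0.3" --pt "255 0 0 0 0.6" --pt "255 0 0 0 0.9" --pt "255 0 0 0 0.9" --pt "255 0 0 0 0.9"

```text
time: 7.7
tcp_pos: [0.4566, 0.2303, 0.0946]
eef_rot: [[0.012, 1.0, 0.0], [1.0, -0.012, -0.0], [-0.0, 0.0, -1.0]]
force: [0.9, -0.7, -1.9]
finger_gap: 0.0418
grip_force: 8.0
```

```bash
python3 s.py
```

```text
[0.4566 0.2303 0.0946] [ 0.8907 -0.693  -1.9256] [-0.1735 -0.145  -0.041 ] 0.04180583476105999 7.986582697917584 j7 -0.7836119079703735
yaw 89.31806924390764 F tool [-0.6818  0.898   1.9261]
```

Request:
carry_out --pt "255 0 0 0 0.2" --pt "255 0 0 -0.04 0.3" --pt "255 0 0 -0.08 0.3" --pt "255 0 0 -0.08 0.3"

```text
time: 8.03
tcp_pos: [0.4566, 0.2306, 0.098]
eef_rot: [[0.038, 0.999, 0.001], [0.999, -0.038, 0.0], [0.0, 0.001, -1.0]]
force: [0.8, -1.1, -1.7]
finger_gap: 0.042
grip_force: 8.0
```

```bash
python3 s.py
```

```text
[0.4566 0.2306 0.098 ] [ 0.7581 -1.1106 -1.6936] [-0.087  -0.1846 -0.0714] 0.042003286337229384 7.987106010125444 j7 -0.8047822662748642
yaw 87.82826603989098 F tool [-1.0812  0.7987  1.6939]
```

Request:
carry_out --pt "255 0 0 -0.1 0" --pt "255 0 0 -0.2 0" --pt "255 0 0 -0.3 0" --pt "255 0 0 -0.4 0" --pt "255 0 0 -0.5 0" --pt "255 0 0 -0.5 0"

```text
time: 8.53
tcp_pos: [0.4569, 0.2307, 0.1187]
eef_rot: [[0.038, 0.999, 0.001], [0.999, -0.038, 0.0], [0.0, 0.001, -1.0]]
force: [-0.0, -0.4, -1.9]
finger_gap: 0.0419
grip_force: 8.0
```

```bash
python3 s.py
```

```text
[0.4569 0.2307 0.1187] [-0.0051 -0.3587 -1.8878] [-0.0756 -0.1574  0.0132] 0.04186596368721435 7.987490998018529 j7 -0.7846933030763606
yaw 87.82431800283615 F tool [-0.3593  0.0058  1.8877]
```

Request:
carry_out --pt "255 0 0 -0.12 0" --pt "255 0 0 -0.24 0" --pt "255 0 0 -0.36 0" --pt "255 0 0 -0.48 0" --pt "255 0 0 -0.6 0" --pt "255 0 0 -0.75 0" --pt "255 0 0 -0.9 0" --pt "255 0 0 -1.1 0" --pt "255 0 0 -1.4 0" --pt "255 0 0 -1.7 0" --pt "255 0 0 -2.0 0" --pt "255 0 0 -2.0 0" --pt "255 0 0 -2.0 0" --force 12

```text
time: 9.62
tcp_pos: [0.4569, 0.2306, 0.1985]
eef_rot: [[0.038, 0.999, 0.002], [0.999, -0.038, 0.0], [0.0, 0.002, -1.0]]
force: [0.0, -0.6, -1.8]
finger_gap: 0.0421
grip_force: 12.0
```

```bash
python3 s.py; python3 - <<'E'
from m import *
im,d=eyes.capture('scene'); cv2.imwrite('pics/s3.png',im[120:340,160:520])
s=telemetry.get_obs(); T=s['eef_rot'].T@(np.array([.4775,-.2246,.2])-s['tcp_pos'])/.04; print(T,s['joint_pos'])
E
```

```text
[0.4569 0.2306 0.1985] [ 0.045  -0.5745 -1.7975] [-0.0355 -0.1363 -0.0292] 0.04207799379836837 11.9836886396115 j7 -0.7170326426240248
yaw 87.81021759186208 F tool [-0.5729  0.0637  1.7975]
[-11.3462   0.9595  -0.0548] [ 0.2159  0.2012 -0.8511  1.781   0.1606  1.2307 -0.7171]
```

View pics/s3.png

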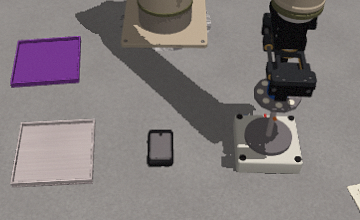

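The carrier hangs clear above the bare spindle (crop (270,95)), and the pin and spindle show at (270,115). The steel tray is at crop (52,152), so I'm carrying it there.

Request:
carry_out --pt "255 -0.2 0.02 0 0" --pt "255 -0.6 0.05 0 0" --pt "255 -1.2 0.1 0 0" --pt "255 -1.9 0.16 0 0" --pt "255 -2.6 0.22 0 0" --pt "255 -3.3 0.28 0 0" --pt "255 -4.0 0.34 0 0" --pt "255 -4.7 0.4 0 0" --pt "255 -5.4 0.46 0 0" --pt "255 -6.1 0.52 0 0" --pt "255 -6.8 0.58 0 0" --pt "255 -7.5 0.64 0 0" --pt "255 -8.2 0.7 0 0" --pt "255 -8.9 0.76 0 0" --pt "255 -9.6 0.82 0 0" --pt "255 -10.2 0.87 0 0" --pt "255 -10.8 0.92 0 0" --pt "255 -11.2 0.95 0 0" --pt "255 -11.35 0.96 0 0" --pt "255 -11.35 0.96 0 0"

```text
time: 11.33
tcp_pos: [0.477, -0.2257, 0.1971]
eef_rot: [[0.04, 0.999, -0.001], [0.999, -0.04, 0.001], [0.001, -0.001, -1.0]]
force: [0.4, 0.4, -1.5]
finger_gap: 0.0417
grip_force: 12.0
```

Request:
carry_out --pt "255 0 0 0.3 0" --pt "255 0 0 0.7 0" --pt "255 0 0 1.2 0" --pt "255 0 0 1.7 0" --pt "255 0 0 2.2 0" --pt "255 0 0 2.6 0" --pt "255 0 0 2.9 0" --pt "255 0 0 3.0 0" --pt "255 0 0 3.0 0" --pt "255 0 0 3.0 0"

```text
time: 12.17
tcp_pos: [0.4779, -0.2242, 0.0781]
eef_rot: [[0.037, 0.999, 0.001], [0.999, -0.037, -0.0], [-0.0, 0.001, -1.0]]
force: [-0.5, -0.7, -1.4]
finger_gap: 0.0415
grip_force: 12.0
```

```bash
python3 s.py; python3 - <<'E'
from m import *
for n in('scene','top'):
    im,d=eyes.capture(n); cv2.imwrite(f'pics/{n}4.png',im)
    if n=='top': print('tray floor/rim z', at_d('top',230,380,d[230,380]), at_d('top',285,425,d[285,425]))
    print(n,[(q['confidence'],q['location']) for q in nets.search_frame(n,'carrier')[:2]])
a=cv2.imread('pics/scene4.png')[200:330,140:290]; cv2.imwrite('pics/c4.png',cv2.resize(a,None,fx=4,fy=4,interpolation=cv2.INTER_CUBIC))
E
```

```text
[ 0.4779 -0.2242  0.0781] [-0.5422 -0.6545 -1.3667] [-0.0598 -0.1568 -0.0187] 0.04146525191909852 11.983733659872087 j7 0.18681332247715343
yaw 87.86287001870984 F tool [-0.6741 -0.5182  1.3665]
scene [(0.78, [266.1, 221.6]), (0.16, [266.3, 319.5])]
tray floor/rim z [ 0.5359 -0.1729  0.0045] [ 0.4052 -0.1624  0.4896]
top [(0.92, [254.1, 390.8])]
```

View pics/c4.png

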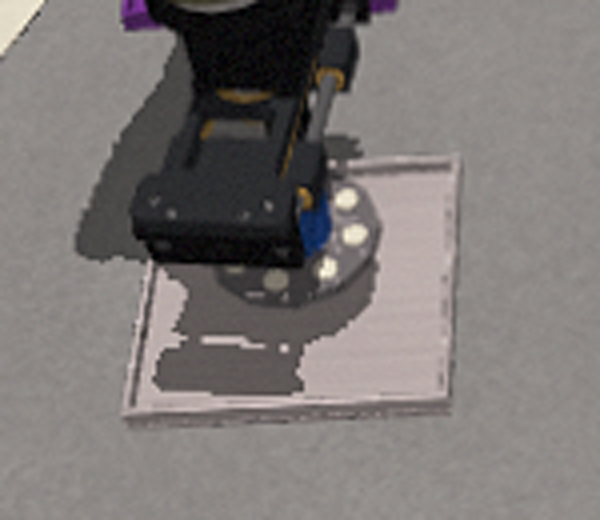

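The carrier is level over the middle of the steel tray (crop flange centre (300,240), tray about (295,285)). I'll lower it until it touches.

Request:
carry_out --pt "255 0 0 0.25 0" --pt "255 0 0 0.5 0" --pt "255 0 0 0.7 0" --pt "255 0 0 0.85 0" --pt "255 0 0 0.93 0" --pt "255 0 0 0.96 0" --pt "255 0 0 0.98 0" --pt "255 0 0 0.98 0" --pt "255 0 0 0.98 0"

```text
time: 13.12
tcp_pos: [0.4778, -0.2248, 0.0388]
eef_rot: [[0.038, 0.999, 0.001], [0.999, -0.038, -0.0], [-0.0, 0.001, -1.0]]
force: [0.6, -0.6, -1.4]
finger_gap: 0.0422
grip_force: 12.0
```

```bash
python3 s.py
```

```text
[ 0.4778 -0.2248  0.0388] [ 0.6285 -0.5787 -1.3819] [ 0.0151 -0.1415  0.0292] 0.04222747420043614 11.983734390832979 j7 0.16092090313110427
yaw 87.82248541891373 F tool [-0.554   0.6492  1.3825]
```

Request:
carry_out --pt "255 0 0 0.02 0" --pt "255 0 0 0.03 0" --pt "255 0 0 0.03 0" --pt "255 0 0 0.03 0"

```text
time: 13.45
tcp_pos: [0.4776, -0.2247, 0.0373]
eef_rot: [[0.038, 0.999, 0.0], [0.999, -0.038, -0.0], [-0.0, 0.0, -1.0]]
force: [-0.2, -0.2, -2.4]
finger_gap: 0.0417
grip_force: 12.0
```

```bash
python3 s.py
```

```text
[ 0.4776 -0.2247  0.0373] [-0.1551 -0.1806 -2.4153] [ 0.039  -0.1125 -0.0453] 0.041739395287472385 11.983725156660512 j7 0.16002351065035442
yaw 87.82006665087327 F tool [-0.1861 -0.1485  2.4153]
```

Not touching yet, so I'll go on in half-millimetre steps.

Request:
carry_out --pt "255 0 0 0.012 0" --pt "255 0 0 0.025 0" --pt "255 0 0 0.025 0" --pt "255 0 0 0.025 0"

```text
time: 13.78
tcp_pos: [0.4776, -0.2247, 0.0372]
eef_rot: [[0.038, 0.999, -0.0], [0.999, -0.038, -0.001], [-0.001, -0.0, -1.0]]
force: [-4.7, 1.8, 10.1]
finger_gap: 0.042
grip_force: 12.0
```

```bash
python3 s.py
```

```text
[ 0.4776 -0.2247  0.0372] [-4.7225  1.8307 10.0794] [0.3584 1.0845 0.0146] 0.04201687623777752 11.999678918991776 j7 0.15934449683846078
yaw 87.82310735265033 F tool [  1.6446  -4.7887 -10.0802]
```

Firm contact with the floor. I'll ease off half a millimetre, open, and rise.

Request:
carry_out --pt "255 0 0 -0.012 0" --pt "240 0 0 -0.012 0" --pt "120 0 0 -0.012 0" --pt "100 0 0 -0.012 0" --pt "60 0 0 -0.012 0" --pt "0 0 0 -0.012 0" --pt "0 0 0 -0.012 0" --pt "0 0 0 -0.012 0" --pt "0 0 0 -0.012 0" --pt "0 0 0 -0.012 0"

```text
time: 14.62
tcp_pos: [0.4775, -0.2247, 0.0367]
eef_rot: [[0.038, 0.999, 0.0], [0.999, -0.038, -0.0], [-0.0, 0.0, -1.0]]
force: [-1.0, -0.2, 0.2]
finger_gap: 0.0832
grip_force: 0.0
```

Request:
carry_out --pt "0 0 0 -0.3 0" --pt "0 0 0 -0.8 0" --pt "0 0 0 -1.5 0" --pt "0 0 0 -2.3 0" --pt "0 0 0 -3.1 0" --pt "0 0 0 -3.9 0" --pt "0 -3 0 -4.5 0" --pt "0 -4 0 -4.5 0" --pt "0 -5 0 -4.5 0" --pt "0 -5 0 -4.5 0" --pt "0 -5 0 -4.5 0"

```text
time: 15.53
tcp_pos: [0.4689, -0.4276, 0.2182]
eef_rot: [[0.039, 0.999, 0.0], [0.999, -0.039, -0.001], [-0.001, 0.001, -1.0]]
force: [0.5, 0.3, 0.6]
finger_gap: 0.0867
grip_force: 0.0
```

```bash
python3 s.py; python3 - <<'E'
from m import *
a,_=eyes.capture('scene'); b,d=eyes.capture('top')
q=nets.regions_of('top','carrier')[0]; ys,xs=np.nonzero(q['mask']); 
fl=[at_d('top',r,c,d[r,c]) for r,c in zip(ys,xs) if 0<d[r,c]]; fl=np.array(fl); g=fl[(fl[:,2]<.018)&(fl[:,2]>.009)]
A=np.c_[g[:,:2],np.ones(len(g))]; k=np.linalg.lstsq(A,g[:,2],rcond=None)[0]; print('flange centre',(g.min(0)+g.max(0))/2,'median z',np.median(g[:,2]),'tilt',k[:2])
a=cv2.resize(a[200:330,140:290],None,fx=3,fy=3);b=cv2.resize(b[205:305,350:455],None,fx=3,fy=3)
im=np.zeros((390,770,3),np.uint8);im[:,:450]=a;im[:300,455:770]=b;cv2.imwrite('pics/end.png',im)
E
```

```text
[ 0.4689 -0.4276  0.2182] [0.5252 0.304  0.5833] [-0.0336 -0.1448  0.005 ] 0.08671877454185874 0.0 j7 0.5352576292748987
yaw 87.7418887749794 F tool [ 0.3236  0.5131 -0.5835]
flange centre [ 0.4768 -0.2243  0.0134] median z 0.012147235913860577 tilt [-0.0032 -0.0002]
```

View pics/end.png

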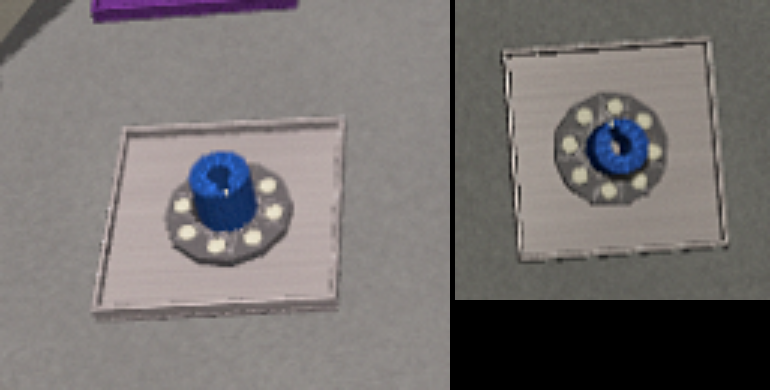

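The carrier lies flat and pads up in the middle of the steel tray (crop (230,215) and (612,148)). Its flange top is at 12 mm, as expected.

```bash
python3 -c "
from station import robot; print(robot.finish_job())"
```

```text
the job is handed in; nothing more can be done
None
```

I turned the carrier about 34° clockwise, slid it up off the spindle, and set it flat, pads up, in the middle of the steel tray; the job is handed in but no verdict came back. The pull on the pin stayed at about 4 N in the readings, and the arm kept clear of the mouse, jar and wand.

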